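# Shut the dowel hopper, fit its two-part lid and take off the dust cover

### The arm

A 6-joint arm with a two-finger parallel gripper is mounted at the origin on the work surface. World frame = base frame: x ahead of the robot, y to its left, z up, the work surface at z = 0. Lengths are in m, angles in rad, forces in N, time in s.
With the tool pointing down it reaches from about 0.4 to 0.825 m from the base axis. Payload 7 kg.
Tool frame: the origin (TCP) lies midway between the tips of the shut fingers; the grasp point (between the pads) lies arm.hold_point_z behind it (arm.hold_point_z is the distance from the TCP to the grasp point, in m); z points along the fingers, y is the line along which they close (so a half turn about z gives the same grasp; the last joint's range is limited). The gripper opens to 88 mm and grips with 3 to 60 N. Pads are 19 mm wide; open, the fingers measure 130 mm over their backs; the gripper's body (78 mm by 193 mm) begins 47 mm behind the grasp point.
Start: joints at [-0.949, 0.359, 0.012, 0, -1.224, -0.288], TCP at [0.221, -0.638, 0.227] pointing down, gripper open.
Joint ranges: [-3.07, 3.07], [-1.43, 2.12], [-1.02, 1.25], [-3.03, 1.67], [-3.05, -0], [-3.03, 3.03]. Speed limits (rad/s): [2.39, 2.39, 3.01, 3.14, 3.14, 3.14].

### API

Orientations are given as [roll, pitch, yaw] about the fixed x, y, z axes, in that order (R = Rz(yaw) Ry(pitch) Rx(roll)).
In Python, from station import arm gives the robot as it stands.
- The arm moves only by the shell command python3 -m crank 'ROWS' [OPENING] [FORCE]. ROWS is JSON, a list that holds one entry, the list of rows, each a list of 4 numbers: the shift along the tool's x, y, z in units of 25 mm (1.0 is 25 mm), then the turn about the tool's z in units of 5 degrees (1.0 is 5 degrees). A call has 1 to 12 rows; each row is the pose to reach, as a shift and turn from the pose commanded when the call began, along the tool's axes at that moment; what a row does not reach only later rows make up. A row lasts 1/8 s, in which the tool goes at most 62.5 mm and 10.7 degrees, less where a joint would pass 70% of its speed; a pose out of reach is approached as far as the arm can. A call with a gripper value outside its range is refused whole. OPENING is the closure, from 0 (fully open) to 1 (shut), set as the call begins (- or left out, the last holds). The fingers move at their own pace and stop on an object; FORCE is the grip in N (left out, the last holds). Time passes only in rows, so rows that repeat a pose let the fingers close. It gives the time, the measured TCP pose, the force, the opening and the grip force at its end, in the units of the state.
- arm.get_state(): the state, without advancing time (a new reading comes with each control period).
- arm.grab_frame(name): name is "side" or "top" or "wrist"; returns (picture, depth): 400x640x3 uint8, red, green, blue; 400x640 float32, m along the optical axis (not along the pixel's ray), 0 where there is no reading.
- arm.get_calibration(name): a dict with "mtx" (3x3 intrinsics, pixels), "R" (3x3) and "t" (3): a world point X has camera coordinates R X + t; the wrist camera has in their place "mount" (4x4, takes a point from camera to tool coordinates, whose origin is the TCP and whose axes are the flange's). Camera axes: x right, y down, z forward; pixel columns grow to the right and rows downward; lengths in m; the calibration is good to about 2 mm. A picture is of the moment at which its call begins: read the wrist's pose just before it. get_calibration takes no time and is no camera call.
- arm.job_done(): hands the job in; it is judged then, once.
Trained networks look in the newest picture that a camera, given by its name, has taken for a name from the list of things; names that differ only in an ending like _2 or _b are one class to them, and where a whole thing is asked for, a point or a joint stands for the part that bears it (a point fixed in the world has none). Each returns a list of dicts, best first, with "score" (0 to 1); they miss things now and then, are a little off and sometimes report something else, mostly with a low value. They report only what shows in the picture. A call takes as long as a camera call. They do not tell look-alikes from the thing itself.
- arm.recognise(thing, camera): "extent" ([left, top, width, height] in pixels, round what is visible of it).
- arm.trace(thing, camera): "mask" (400x640 bool, what is visible of it) and "extent" ([left, top, width, height] in pixels, round what is visible of it).
The state is a dict: "t": time; "q": joint angles; "qd": joint speeds; "joint_efforts": joint torques, N m; "eef_pos": TCP position; "ee_rot": TCP orientation; "force": force on the tool from outside, world axes, zero at the start; "moment": the same for the moment, N m; "width": finger opening in m; "gripper_force": force on a finger pad.
Only numpy, scipy, OpenCV 4.12 (cv2) and the standard library are available. Lean on these libraries where they do the work, as an engineer would, in place of code of your own. Each camera call takes 0.05 s, during which the arm holds its last target. There are 200 camera calls.

### The job

Press the dowel hopper's hinged lid down until it snaps fully shut. Then pick up the nested pair of round lids by the inner lid's wooden knob, set the pair down, still nested and without dropping it, in the round mouth of the shut hopper so that the inner lid sits flat in it, and let go. Finally take the outer metal lid by its collar, lift it off alone and level until it is clear above the inner lid's knob, leaving the inner lid seated, and finish while still holding the outer lid up there; do not shift the other things on the bench.

Things in the scene. Friction and masses are not known exactly. Their poses are not given: they have to be found in the camera images.
- hopper: Plywood dowel box, 190 x 190 mm and 85 mm tall, fixed to the bench; its origin is the centre of its underside, its x axis points from the front wall (nearer the robot) to the hinge side, z up.
- hopper_lid (a joint): Angle (rad) of the hopper's hinged lid: 0 shut and level, growing as the front edge rises (to 1.2). Hinge along the box's y axis on its far upper rim. The stiff hinge stays where it is left (1 to 2 N at the lip moves it down); from about 0.07 to 0.035 rad a spring ball catch on the front wall resists with 5 to 8 N at the lip; past it the lid goes home at 0, a hard stop.
- hinge (a point): Middle of the hinge axis, at the lid's underside and far edge, 85 mm above the bench. Its axes turn with the lid and agree with the box's when shut.
- lip (a point): Place to press: on the upper face of the hinged lid (a plywood plate 210 mm from hinge edge to front edge, 200 wide, 12 thick), on its centre line, 185 mm from the hinge edge. The plate is bare from 139 to 210 mm from the hinge. Axes turn with the lid, z out of its upper face.
- mouth (a point): Centre of the mouth, a straight through hole 88 mm across, at the level of the lid's upper face, 95 mm from the hinge edge; 97 mm above the bench when the lid is shut. Axes turn with the lid, z out of its upper face.
- inner_lid: Turned wooden inner lid, loose, 0.1 to 0.2 kg. Origin: centre of its flange's underside; z up its axis. Flange 104 mm across, from 0 to 6 mm; below it a plug 82 mm across tapering to 72 mm, 14 mm deep, on which it stands on the bench (origin 14 mm above it). Fitted, the plug hangs in the mouth, the flange lies on the hinged lid and the origin is at the mouth's centre.
- outer_lid: Bare aluminium outer lid, loose, 0.1 to 0.25 kg. Origin: centre of its plate's underside; z up. Plate 116 mm across, 0 to 4 mm, with a 34 mm hole; skirt 3 mm thick, 5 mm deep below its rim. Nested, it lies on the inner lid's flange (origin 6 mm above the inner lid's) with 3 mm play all round; lifting the inner lid by its knob carries it along. It is clear of the knob once raised by 73 mm.
- knob (a point): Middle of the inner lid's knob, on its axis, 64 mm above its origin: a wooden knob 22 mm across, from 54 to 74 mm above the origin, on an 18 mm stem that goes up through the outer lid.
- collar (a point): On the outer lid's axis, 28 mm above its origin and 4 mm below the collar's top. The collar is an upright tube round the stem, 44 mm outside and 34 mm inside, from 4 to 32 mm above the outer lid's origin.
- block_a: Wooden block with a hole, 70 x 50 x 85 mm, bystander; origin under its centre.
- block_b: Wooden block with a hole, 90 x 50 x 60 mm, bystander; origin under its centre.
- dowel_a: Short standing dowel, 25 mm across and 60 mm tall, bystander; origin under its centre.
- dowel_b: Short standing dowel, 25 mm across and 60 mm tall, bystander; origin under its centre.
- glue: Yellowish glue bottle, 70 mm across, 170 mm tall, bystander; origin under its centre.
- mallet: Mallet lying down, 260 mm long, its head 110 mm across, bystander; origin under it.
- offcut: Dark wooden offcut, 60 x 110 x 35 mm, bystander; origin under its centre.
There are look-alikes about, which are no part of the job. What is shaped like the inner_lid but yellow is not meant.

How it is judged:
By the outcome, as a careful person would: the job done as asked, in the order asked, and still so for the second after the job is handed in, while the arm keeps its last pose, push and grip.
It also fails if it takes over 67 s, if anything falls off the work surface, if the arm or the gripper's body presses on something with over 40 N, if the wrist force passes 120 N, or if a joint passes its speed limit or range.

## Working session

There is one attempt and no reset: what is moved stays moved. The work goes in short steps, Python scripts to look and compute and a shell command to move; the robot and the scene stay as the last step left them, time stands still between calls to the robot, and variables do not carry over. Pictures are saved under pics/ and viewed, at most 10 in all, crops included, and the job is handed in when it is done.

```bash
ls; mkdir -p pics
python3 - <<'E'
from station import arm
import cv2,numpy as np
s=arm.get_state();print({k:np.round(v,3).tolist() for k,v in s.items()},arm.hold_point_z)
for n in("side","top"):
    p,d=arm.grab_frame(n);cv2.imwrite(f"pics/{n}0.png",p[:,:,::-1]);np.savez(f"/tmp/{n}0.npz",p=p,d=d)
    c=arm.get_calibration(n);print(n,{k:np.round(v,3).tolist() for k,v in c.items()})
    for t in("inner_lid","outer_lid","hopper","hopper_lid"):
        print(n,t,[(round(r["score"],2),np.round(r["extent"]).tolist()) for r in arm.recognise(t,n)][:4])
print(np.round(arm.get_calibration("wrist")["mount"],3))
E
```

```text
pics
{'t': 0.0, 'q': [-0.949, 0.359, 0.011, -0.0, -1.224, -0.288], 'qd': [-0.001, 0.001, 0.001, -0.0, -0.0, 0.0], 'joint_efforts': [-0.0, -58.272, 29.305, 6.997, 0.007, -0.0], 'eef_pos': [0.221, -0.637, 0.226], 'ee_rot': [3.14, -0.0, -2.808], 'force': [0.219, -0.243, 0.315], 'moment': [0.017, -0.016, 0.023], 'gripper_force': 0.0, 'width': 0.087} 0.0188
side {'mtx': [[399.3, 0.0, 312.26], [0.0, 399.3, 194.499], [0.0, 0.0, 1.0]], 'R': [[-0.876, -0.482, 0.012], [-0.341, 0.602, -0.722], [0.341, -0.636, -0.692]], 't': [0.52, 0.28, 0.915]}
side inner_lid [(0.67, [208.0, 211.0, 42.0, 42.0]), (0.56, [300.0, 285.0, 47.0, 46.0])]
side outer_lid [(0.56, [247.0, 248.0, 48.0, 38.0])]
side hopper [(0.55, [301.0, 113.0, 92.0, 87.0])]
side hopper_lid [(0.88, [301.0, 117.0, 93.0, 37.0]), (0.31, [281.0, 191.0, 39.0, 39.0])]
top {'mtx': [[396.812, 0.0, 323.907], [0.0, 396.812, 192.148], [0.0, 0.0, 1.0]], 'R': [[0.028, -1.0, 0.013], [-0.994, -0.03, -0.102], [0.102, -0.01, -0.995]], 't': [-0.023, 0.612, 1.19]}
top inner_lid [(0.85, [232.0, 231.0, 33.0, 32.0]), (0.81, [257.0, 129.0, 31.0, 29.0]), (0.54, [255.0, 187.0, 8.0, 14.0])]
top outer_lid [(0.55, [241.0, 177.0, 42.0, 37.0]), (0.4, [368.0, 156.0, 74.0, 77.0])]
top hopper [(0.86, [360.0, 155.0, 85.0, 82.0]), (0.6, [370.0, 153.0, 75.0, 80.0])]
top hopper_lid [(0.62, [370.0, 156.0, 74.0, 72.0])]
[[-0.    -0.955 -0.298  0.082]
 [ 1.    -0.     0.     0.001]
 [-0.    -0.298  0.955 -0.158]
 [ 0.     0.     0.     1.   ]]
```

Run:
```python
import cv2
a=cv2.imread("pics/side0.png");b=cv2.imread("pics/top0.png")
a=cv2.resize(a[90:350,170:430],None,fx=2.3,fy=2.3,interpolation=3)
cv2.imwrite("pics/s1.png",a)
cv2.imwrite("pics/t1.png",cv2.resize(b[110:290,210:470],None,fx=3,fy=3,interpolation=3))
```

```text
(no output)
```

View pics/s1.png

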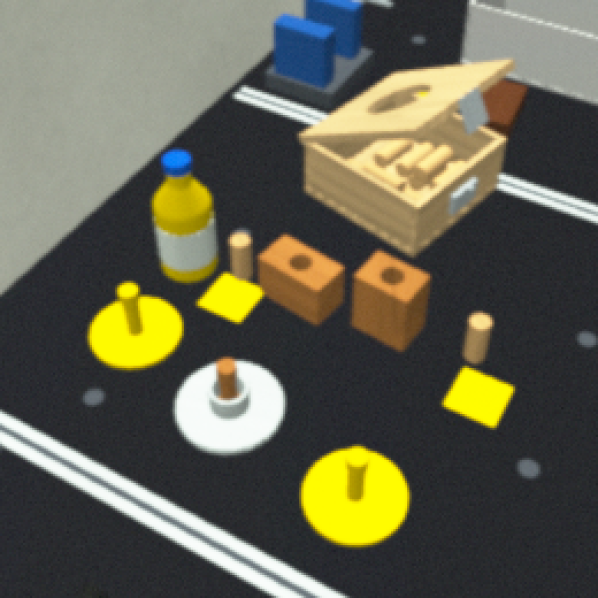

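View pics/top0.png

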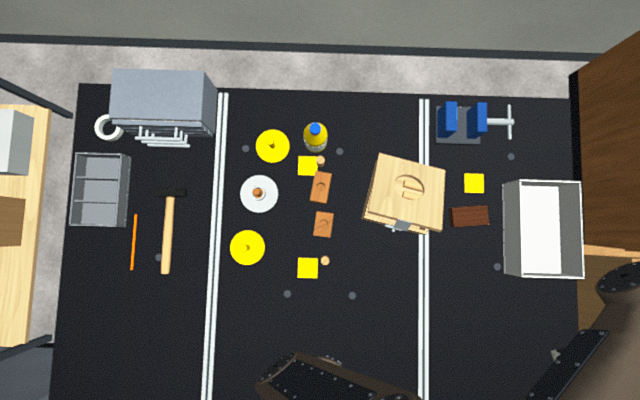

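View pics/t1.png

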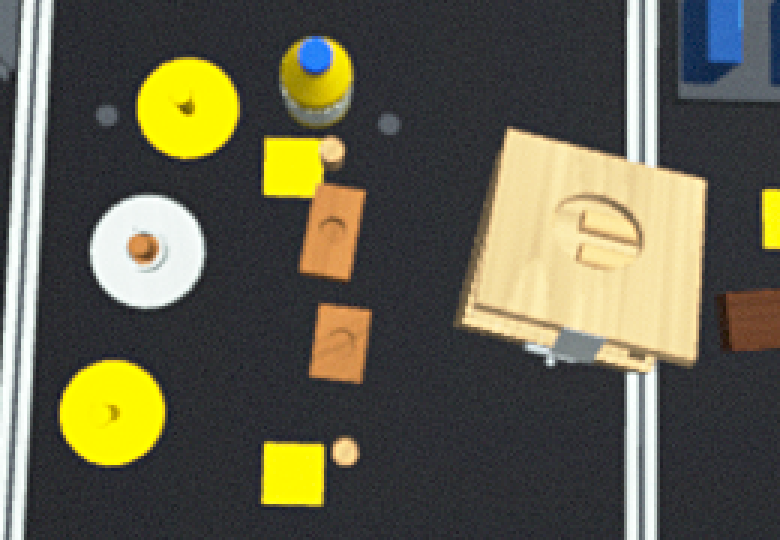

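Candidates (top picture): white/aluminium pair with a brown knob at (259,193); yellow inner-lid look-alikes at (272,145) and (247,247). The pair is the one at (259,193): white outer lid plus a brown wooden knob, confirmed in the close crop at (145,247). The hopper is at (405,193), its lid ajar with the front edge towards the robot.

```bash
cat > h.py <<'E'
import numpy as np,cv2
from station import arm
from scipy.spatial.transform import Rotation as Ro
def tool(s): return Ro.from_euler("xyz",s["ee_rot"]).as_matrix(),np.array(s["eef_pos"])
def cam(n,s=None):
    c=arm.get_calibration(n);K=np.array(c["mtx"])
    if n=="wrist":
        Rt,p=tool(s);M=np.array(c["mount"]);return K,Rt@M[:3,:3],Rt@M[:3,3]+p
    R=np.array(c["R"]);return K,R.T,-R.T@np.array(c["t"])
def cloud(d,n,s=None):
    K,R,C=cam(n,s);v,u=np.mgrid[:400,:640]
    P=np.stack([(u-K[0,2])/K[0,0]*d,(v-K[1,2])/K[1,1]*d,d],-1)
    return P@R.T+C
def onz(uv,z,n,s=None):
    K,R,C=cam(n,s);uv=np.atleast_2d(uv)
    r=np.c_[(uv-K[:2,2])/K[0,0],np.ones(len(uv))]@R.T
    return (C+r*((z-C[2])/r[:,2])[:,None])[:,:2]
def proj(X,n,s=None):
    K,R,C=cam(n,s);c=(np.atleast_2d(X)-C)@R@K.T;return c[:,:2]/c[:,2:]
def circ(P):
    A=np.c_[2*P,np.ones(len(P))];x=np.linalg.lstsq(A,(P**2).sum(1),rcond=None)[0]
    return x[:2],np.sqrt(x[2]+x[:2]@x[:2])
def go(target,yaw=None):
    "shift in row units from the present pose to a world TCP target"
    s=arm.get_state();R,p=tool(s)
    print("units",np.round(R.T@(np.array(target)-p)/.025,2),"tcp",np.round(p,4))
    if yaw is not None:
        print("turn units (tool z down): ",-(np.degrees(yaw-s["ee_rot"][2])+180)%360/5-36, )
E
python3 - <<'E'
from h import *
for n in("side","top"):
    f=np.load(f"/tmp/{n}0.npz");P=cloud(f["d"],n);p=f["p"].astype(int)
    wood=(p[...,0]-p[...,2]>25)&(p[...,0]>150)&(f["d"]>0)
    B=[(301,113,393,160),(360,150,450,232)][n=="top"]
    m=np.zeros((400,640),bool);m[B[1]:B[3],B[0]:B[2]]=1
    X=P[m&wood&(P[...,2]>.08)]
    # RANSAC plane
    g=np.random.default_rng(0);best=None
    for _ in range(500):
        a=X[g.choice(len(X),3,False)];nn=np.cross(a[1]-a[0],a[2]-a[0]);nn/=np.linalg.norm(nn)+1e-9
        i=abs((X-a[0])@nn)<.004
        if best is None or i.sum()>best.sum():best=i
    Y=X[best];c=Y.mean(0);nn=np.linalg.svd(Y-c)[2][2];nn*=np.sign(nn[2])
    tilt=np.arccos(nn[2]);hd=np.arctan2(nn[1],nn[0])
    ex=np.array([nn[2]*np.cos(hd),nn[2]*np.sin(hd),-np.sin(tilt)]) ;ey=np.cross(nn,ex)
    q=np.c_[(Y-c)@ex,(Y-c)@ey]
    r=cv2.minAreaRect(q.astype(np.float32))
    cc=c+r[0][0]*ex+r[0][1]*ey
    print(n,len(Y),"tilt",tilt,"downhill heading",hd,"rect",r[1],r[2],"centre",cc)
    print(" edge mids x:",np.percentile(q,[1,99],0),c)
    for b in cv2.boxPoints(r): print("  ",np.round(c+b[0]*ex+b[1]*ey,4))
    # pair
    B=[(240,235,300,295),(238,172,282,214)][n=="top"]
    m=np.zeros((400,640),bool);m[B[1]:B[3],B[0]:B[2]]=1
    w=m&(p.min(-1)>140)&(abs(P[...,2]-.024)<.012)
    Q=P[w];(cx,cy),rr=cv2.minEnclosingCircle(Q[:,:2].astype(np.float32));print(" plate",cx,cy,rr,np.median(Q[:,2]))
    ct=cv2.convexHull(np.argwhere(w)[:,::-1].astype(np.int32))[:,0]
    print("  hull circle",circ(onz(ct,.024,n)))
    k=m&(p[...,0]-p[...,2]>50)&(P[...,2]>.06);print(" knob",k.sum(),np.median(P[k],0),P[k].max(0))
E
```

```text
side 1339 tilt 0.5089158088178938 downhill heading -0.22402701999871188 rect (0.21652743220329285, 0.20584113895893097) 0.32873883843421936 centre [ 0.61532278 -0.2392754   0.15002603]
 edge mids x: [[-0.09088845 -0.10875742]
 [ 0.11927712  0.0904921 ]] [ 0.6055138  -0.2265687   0.15693705]
   [ 0.5454 -0.1184  0.2031]
   [ 0.5006 -0.3193  0.2025]
   [ 0.6853 -0.3601  0.097 ]
   [ 0.73   -0.1592  0.0976]
 plate 0.6050577759742737 0.19683633744716644 0.058786626905202866 0.025819877285053583
  hull circle (array([0.60463502, 0.1969751 ]), np.float64(0.05850022054011376))
 knob 96 [0.60221592 0.20187259 0.08784113] [0.61482637 0.20762503 0.09226566]
top 3608 tilt 0.5157644409981862 downhill heading -0.22787090931760673 rect (0.20079995691776276, 0.21345850825309753) 89.78767395019531 centre [ 0.61521187 -0.23893111  0.14711605]
 edge mids x: [[-0.09533888 -0.09804269]
 [ 0.11196933  0.09867263]] [ 0.60787259 -0.23723524  0.1513867 ]
   [ 0.5019 -0.3153  0.1999]
   [ 0.6826 -0.358   0.0947]
   [ 0.7286 -0.1626  0.0943]
   [ 0.5479 -0.1198  0.1996]
 plate 0.6032401919364929 0.1968919336795807 0.05812586098909378 0.02326004278469118
  hull circle (array([0.60241062, 0.19669083]), np.float64(0.057297006149548524))
 knob 44 [0.60134367 0.19483271 0.08646152] [0.61296401 0.20351242 0.09343958]
```

Run:
```python
from h import *
h=np.array([.7005,-.2588,.085]);e=np.array([np.cos(-.226),np.sin(-.226),0])
for d,z in((.165,.29),(.165,.225),(.165,.19),(.182,.097),(.182,.095)):
    print(d,z);go(h*[1,1,0]-d*e+[0,0,z])
```

```text
0.165 0.29
units [-17.49  11.54  -2.54] tcp [ 0.2211 -0.6377  0.2265]
0.165 0.225
units [-17.49  11.54   0.06] tcp [ 0.2211 -0.6377  0.2265]
0.165 0.19
units [-17.49  11.54   1.46] tcp [ 0.2211 -0.6377  0.2265]
0.182 0.097
units [-16.91  11.9    5.18] tcp [ 0.2211 -0.6377  0.2265]
0.182 0.095
units [-16.91  11.9    5.26] tcp [ 0.2211 -0.6377  0.2265]
```

```bash
python3 -m crank '[[[0,0,-2.5,0],[-2,1.3,-2.5,0],[-4,2.6,-2.5,0],[-6,4,-2.5,0],[-8,5.3,-2.5,0],[-10,6.6,-2.5,0],[-12,7.9,-2.5,0],[-14,9.2,-2.5,0],[-16,10.5,-2.5,0],[-17.5,11.5,-2.5,0],[-17.5,11.5,-2.5,0],[-17.5,11.5,-2.5,0]]]' 1 20
```

```text
t: 2.0
eef_pos: [0.5402, -0.2227, 0.289]
ee_rot: [-3.142, -0.0, -2.807]
force: [-0.1, 0.6, -0.5]
width: 0.0005
gripper_force: 0.0
```

```bash
python3 -m crank '[[[0,0,1.8,0],[0,0,3.4,0],[0,0,3.8,0],[0,0,4.2,0],[0.1,0.1,4.7,0],[0.2,0.1,5.2,0],[0.3,0.2,5.7,0],[0.4,0.2,6.2,0],[0.5,0.3,6.6,0],[0.6,0.3,6.9,0],[0.6,0.35,7.2,0],[0.6,0.35,7.3,0]]]'
python3 -m crank '[[[0,0,0.1,0],[0,0,0.2,0],[0,0,0.3,0],[0,0,0.35,0],[0,0,0.35,0]]]'
```

```text
t: 3.5
eef_pos: [0.5228, -0.2197, 0.1066]
ee_rot: [-3.141, -0.001, -2.808]
force: [-4.7, -0.3, 10.4]
width: 0.0005
gripper_force: 4.7
t: 4.12
eef_pos: [0.5234, -0.2193, 0.0976]
ee_rot: [3.141, 0.0, -2.808]
force: [0.6, 0.2, 0.5]
width: 0.0003
gripper_force: 0.0
```

```bash
python3 -m crank '[[[0,0,0.1,0],[0,0,0.15,0],[0,0,0.15,0]]]'
python3 -m crank '[[[0,0,-2,0],[0,0,-4,0],[-0.5,0,-6,0],[-1.5,0,-8,0],[-2,0,-8,0],[-2,0,-8,0],[-2,0,-8,0]]]' 0
python3 - <<'E'
from h import *
s=arm.get_state();p,d=arm.grab_frame("wrist");cv2.imwrite("pics/w1.png",p[:,:,::-1]);np.savez("/tmp/w1.npz",p=p,d=d,s=s)
P=cloud(d,"wrist",s)
uv=proj([.608,-.2375,.097],"wrist",s)[0];print(uv,s["eef_pos"])
m=(abs(P[...,2]-.097)<.012)&(d>0);Y=P[m];A=np.c_[Y[:,:2],np.ones(len(Y))];print("plane",np.linalg.lstsq(A,Y[:,2],rcond=None)[0],np.median(Y[:,2]),len(Y))
E
```

```text
t: 4.5
eef_pos: [0.5237, -0.2195, 0.0969]
ee_rot: [-3.14, 0.001, -2.807]
force: [-10.0, 5.2, 23.7]
width: 0.0005
gripper_force: 12.2
t: 5.38
eef_pos: [0.5695, -0.203, 0.2925]
ee_rot: [3.14, -0.002, -2.808]
force: [0.1, -0.4, -0.3]
width: 0.0646
gripper_force: 0.0
[276.4473202  196.08589594] [ 0.56953918 -0.20295851  0.29253665]
plane [ 0.00313276 -0.01542018  0.09105823] 0.09683408503936514 33289
```

View pics/w1.png

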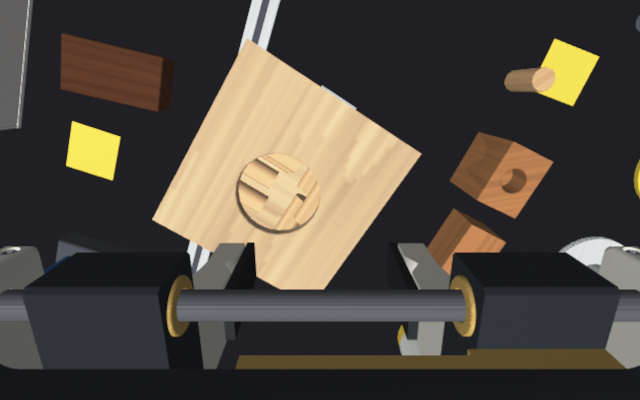

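Picture: hinged lid shut and level (plane tilt ≈ 0.01), the mouth centred near pixel (278,192), front latch at (338,97), blocks and dowel to the right.

Run:
```python
from h import *
f=np.load("/tmp/w1.npz",allow_pickle=True);s=f["s"].item();d=f["d"];P=cloud(d,"wrist",s)
m=((abs(P[...,2]-.097)<.004)&(d>0)).astype(np.uint8)
c0=np.array([.608,-.2375])
for z in (.097,):
    cs,h=cv2.findContours(m,cv2.RETR_CCOMP,cv2.CHAIN_APPROX_NONE)
    for c in cs:
        q=onz(c[:,0].astype(float),z,"wrist",s);cc,r=circ(q)
        if len(c)>100: print(len(c),cc,r,np.std(np.linalg.norm(q-cc,axis=1)))
big=max(cs,key=cv2.contourArea)
# image circle by gradient in the picture: dark rim
r=cv2.minAreaRect(onz(big[:,0].astype(float),.097,"wrist",s).astype(np.float32));print(r)
go([.61,-.0,.30]);go([.57,.19,.30])
```

```text
704 [ 0.59074496 -0.23592278] 0.11449591937716094 0.014743586728996248
236 [ 0.60526672 -0.23707674] 0.043629113372948655 0.0003907109914604382
((0.5955531001091003, -0.23466826975345612), (0.19987516105175018, 0.2118237316608429), 76.7846908569336)
units [-4.19  7.15 -0.29] tcp [ 0.5696 -0.2031  0.2928]
units [-5.17 14.85 -0.29] tcp [ 0.5696 -0.2031  0.2928]
```

```bash
python3 -m crank '[[[-0.7,2,0,0],[-1.4,4,0,0],[-2.1,6,0,0],[-2.8,8,0,0],[-3.5,10.2,0,0],[-4.2,12.4,0,0],[-4.9,14.4,0,0],[-5.6,16.4,0,0],[-5.6,16.4,0,0],[-5.6,16.4,0,0],[-5.6,16.4,0,0]]]' 0
python3 - <<'E'
from h import *
s=arm.get_state();p,d=arm.grab_frame("wrist");cv2.imwrite("pics/w2.png",p[:,:,::-1]);np.savez("/tmp/w2.npz",p=p,d=d,s=s)
P=cloud(d,"wrist",s);print(s["eef_pos"])
p=p.astype(int);u0=proj([.603,.197,.05],"wrist",s)[0];print(u0)
near=(np.hypot(P[...,0]-.603,P[...,1]-.197)<.075)&(d>0)
w=near&(abs(P[...,2]-.024)<.004)
cs,_=cv2.findContours(w.astype(np.uint8),cv2.RETR_EXTERNAL,cv2.CHAIN_APPROX_NONE)
c=cv2.convexHull(max(cs,key=cv2.contourArea))[:,0].astype(float);print("plate",circ(onz(c,.024,"wrist",s)),np.median(P[w][:,2]))
for lo,hi,z in((.048,.055,.052),(.083,.093,.088)):
    k=near&(P[...,2]>lo)&(P[...,2]<hi);Q=P[k];print(k.sum(),np.median(Q,0))
    if k.sum()>5:
        c=cv2.convexHull(np.argwhere(k)[:,::-1].astype(np.int32))[:,0].astype(float);print(z,circ(onz(c,z,"wrist",s)))
E
```

```text
t: 6.8
eef_pos: [0.5684, 0.229, 0.294]
ee_rot: [-3.141, -0.0, -2.809]
force: [-0.3, -0.5, 0.9]
width: 0.0879
gripper_force: 0.0
[0.5683603  0.22899571 0.29403015]
[284.68375822 181.49778662]
plate (array([0.60233889, 0.19709228]), np.float64(0.057447475446629766)) 0.023824768243082134
390 [0.59561517 0.19805552 0.0514764 ]
0.052 (array([0.60211581, 0.19708169]), np.float64(0.021634813834148548))
315 [0.60194739 0.19700665 0.08764055]
0.088 (array([0.60179823, 0.19715277]), np.float64(0.010762867942687483))
```

View pics/w2.png

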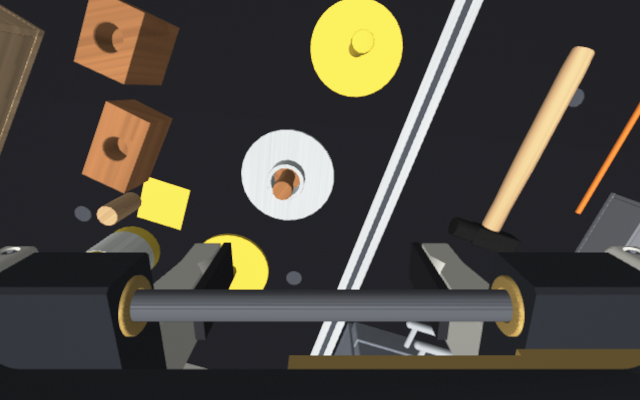

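Picture: pair at (287,175) with brown knob top at (283,187); yellow look-alikes at (357,45) and (240,265).

Run:
```python
from h import *
go([.6018,.1971,.059])
```

```text
units [-0.84 -1.64  9.41] tcp [0.5685 0.229  0.2942]
```

```bash
python3 -m crank '[[[-0.4,-0.8,1.5,0],[-0.85,-1.65,3,0],[-0.85,-1.65,5,0],[-0.85,-1.65,6.5,0],[-0.85,-1.65,7.8,0],[-0.85,-1.65,8.8,0],[-0.85,-1.65,9.2,0],[-0.85,-1.65,9.4,0],[-0.85,-1.65,9.4,0]]]' 0
python3 -m crank '[[[0,0,0,0],[0,0,0,0],[0,0,0,0],[0,0,0,0],[0,0,0,0],[0,0,0,0],[0,0,0,0],[0,0,0,0]]]' 1 45
```

```text
t: 7.98
eef_pos: [0.6024, 0.1982, 0.0597]
ee_rot: [3.141, 0.001, -2.808]
force: [1.9, 0.9, 0.0]
width: 0.0877
gripper_force: 0.0
t: 8.98
eef_pos: [0.602, 0.1981, 0.0589]
ee_rot: [-3.141, -0.0, -2.808]
force: [0.6, -0.6, -0.4]
width: 0.0208
gripper_force: 45.0
```

```bash
python3 -m crank '[[[0,0,-0.2,0],[0,0,-0.6,0],[0,0,-1.2,0],[0,0,-2,0],[0,0,-3,0],[0,0,-4,0],[0,0,-5,0],[0,0,-6,0],[0,0,-7,0],[0,0,-7.6,0],[0,0,-8,0],[0,0,-8,0]]]'
python3 - <<'E'
from h import *
s=arm.get_state();print(s["force"],s["width"])
go([.6020+.6053-.6018,.1981-.2371-.1971,.26])
E
```

```text
t: 10.48
eef_pos: [0.6021, 0.1983, 0.2595]
ee_rot: [3.141, 0.001, -2.808]
force: [-0.3, 0.2, -3.2]
width: 0.0212
gripper_force: 45.0
[-0.30807048  0.18525363 -3.17674476] 0.021180115482622996
units [  5.56 -16.46  -0.03] tcp [0.6021 0.1983 0.2595]
```

```bash
python3 -m crank '[[[0.2,-0.6,0,0],[0.5,-1.6,0,0],[1.0,-3,0,0],[1.5,-4.5,0,0],[2,-6,0,0],[2.5,-7.5,0,0],[3,-9,0,0],[3.5,-10.5,0,0],[4,-12,0,0],[4.5,-13.3,0,0],[4.9,-14.5,0,0],[5.2,-15.4,0,0]]]'
python3 -m crank '[[[0.2,-0.6,0,0],[0.3,-0.95,0,0],[0.35,-1.05,0,0],[0.35,-1.05,0,0],[0.35,-1.05,0,0]]]'
python3 - <<'E'
from h import *
s=arm.get_state();zt=s["eef_pos"][2]+.0188-.064+.010  # plate top
print(s["eef_pos"],zt)
for n in("wrist","top","side"):
    p,d=arm.grab_frame(n);cv2.imwrite(f"pics/{n}3.png",p[:,:,::-1])
    P=cloud(d,n,s);q=p.astype(int)
    w=(d>0)&(np.hypot(P[...,0]-.6055,P[...,1]+.2365)<.075)&(abs(P[...,2]-zt)<.012)&(q.max(-1)-q.min(-1)<40)
    Y=P[w];print(n,w.sum(),np.median(Y,0))
    if len(Y)>50:
        A=np.c_[Y[:,:2],np.ones(len(Y))];print(" plane",np.linalg.lstsq(A,Y[:,2],rcond=None)[0])
        c=np.argwhere(w)[:,::-1].astype(np.int32);c=cv2.convexHull(c)[:,0].astype(float);r=onz(c,np.median(Y[:,2]),n,s);cc,rr=circ(r);print(" circ",cc,rr,len(c),np.std(np.linalg.norm(r-cc,axis=1)))
E
```

```text
t: 11.98
eef_pos: [0.604, -0.2111, 0.2585]
ee_rot: [3.141, -0.001, -2.81]
force: [0.1, -0.3, -2.7]
width: 0.0206
gripper_force: 45.0
t: 12.6
eef_pos: [0.6058, -0.2351, 0.2591]
ee_rot: [3.142, 0.0, -2.807]
force: [-0.3, 0.3, -2.9]
width: 0.0208
gripper_force: 45.0
[ 0.60577816 -0.23514487  0.25913408] 0.22393408247675634
wrist 15579 [ 0.5817119  -0.24719917  0.22450578]
 plane [ 0.01461322 -0.00891794  0.21395465]
 circ [ 0.60060281 -0.23706263] 0.05361119875508755 39 0.00644897939483197
top 254 [ 0.56689705 -0.23487062  0.22423971]
 plane [ 0.00300536 -0.01477922  0.21895927]
 circ [ 0.59382873 -0.23887162] 0.04600286971217929 13 0.0019425839052184595
side 656 [ 0.59505405 -0.21665081  0.22644255]
 plane [ 0.0121238  -0.03292916  0.21167633]
 circ [ 0.60571542 -0.23013902] 0.06104022243289713 24 0.002030037402206677
```

Run:
```python
import cv2,numpy as np
a=cv2.imread("pics/wrist3.png");b=cv2.imread("pics/side3.png")[60:260,230:480]
cv2.imwrite("pics/m3.png",np.vstack([cv2.resize(a,(480,300)),cv2.resize(b,(375,300))[:, :].copy() if 0 else cv2.copyMakeBorder(cv2.resize(b,(375,300)),0,0,0,105,0)]))
```

```text
(no output)
```

View pics/m3.png

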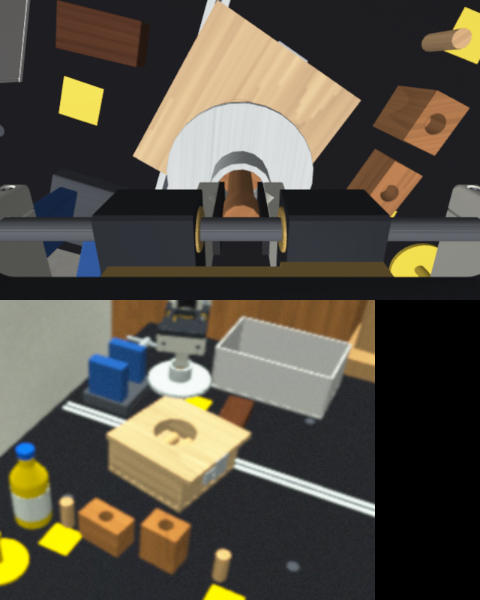

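Picture: pair hangs level and nested under the gripper (wrist view plate around (240,150), stem at (243,195)), the shut hopper with open mouth below it in the side view.

Run:
```python
from h import *
s=arm.get_state();p,d=arm.grab_frame("wrist");P=cloud(d,"wrist",s);q=p.astype(int);R,t=tool(s)
k=(d>0)&(q[...,0]-q[...,2]>45)&(np.hypot(P[...,0]-t[0],P[...,1]-t[1])<.03)&(abs(P[...,2]-t[2]-.01)<.05)
v,u=np.where(k);print(k.sum(),v.min(),v.max())
for r in range(v.min(),v.max(),5):
    c=u[v==r]
    if len(c)<5: continue
    l=(P[r,c]-t)@R;print(r,c.min(),c.max(),"y edges mm",np.round(1e3*l[[0,-1],1],1),"z",np.round(1e3*l[:,2].mean(),1),"xmin/max",np.round(1e3*l[:,0].max(),1))
```

```text
1795 227 288
232 301 340 y edges mm [-10.9  12.3] z 28.7 xmin/max 8.6
237 296 346 y edges mm [-14.   16.1] z 28.3 xmin/max 8.4
242 293 346 y edges mm [-12.7  13.1] z 15.7 xmin/max 10.9
247 299 343 y edges mm [-12.4  11.3] z 16.4 xmin/max 10.7
252 300 339 y edges mm [-11.8  11.9] z 8.0 xmin/max 8.3
257 304 321 y edges mm [-7.3  0.9] z -11.9 xmin/max 10.2
262 303 320 y edges mm [-7.2  0.5] z -17.8 xmin/max 10.7
267 300 322 y edges mm [-8.6  1.4] z -21.7 xmin/max 10.5
272 298 325 y edges mm [-9.5  2.6] z -25.5 xmin/max 10.0
277 298 337 y edges mm [-9.1  7.5] z -28.4 xmin/max 8.5
282 297 341 y edges mm [-9.4  9.3] z -29.0 xmin/max 6.3
287 297 345 y edges mm [-9.1 11. ] z -29.3 xmin/max 4.2
```

```bash
python3 -m crank '[[[0.02,-0.06,0.6,0],[0.04,-0.06,1.4,0],[0.04,-0.06,2.2,0],[0.04,-0.06,3,0],[0.04,-0.06,3.5,0],[0.04,-0.06,3.8,0],[0.04,-0.06,3.95,0],[0.04,-0.06,4.1,0],[0.04,-0.06,4.2,0],[0.04,-0.06,4.3,0],[0.04,-0.06,4.3,0]]]'
python3 -m crank '[[[0,0,0.1,0],[0,0,0.2,0],[0,0,0.3,0],[0,0,0.36,0],[0,0,0.36,0]]]'
```

```text
t: 14.18
eef_pos: [0.6052, -0.2375, 0.1515]
ee_rot: [3.142, -0.0, -2.808]
force: [-0.1, 0.5, -3.1]
width: 0.0206
gripper_force: 45.0
t: 14.8
eef_pos: [0.6052, -0.2376, 0.1424]
ee_rot: [-3.142, -0.0, -2.808]
force: [0.7, -0.3, -3.3]
width: 0.0211
gripper_force: 45.0
```

```bash
python3 -m crank '[[[0,0,0.02,0],[0,0,0.04,0],[0,0,0.04,0]]]'; python3 -m crank '[[[0,0,0.02,0],[0,0,0.03,0],[0,0,0.03,0]]]'
```

```text
t: 15.18
eef_pos: [0.6054, -0.2377, 0.142]
ee_rot: [-3.141, 0.001, -2.808]
force: [0.3, -0.3, 0.4]
width: 0.0207
gripper_force: 45.0
t: 15.55
eef_pos: [0.6056, -0.238, 0.1417]
ee_rot: [-3.141, 0.001, -2.808]
force: [-1.7, -1.2, 5.8]
width: 0.0211
gripper_force: 45.0
```

```bash
python3 -m crank '[[[0,0,-0.03,0],[0,0,-0.03,0],[0,0,-0.03,0]]]' 1 3; python3 -m crank '[[[0,0,0,0],[0,0,0,0],[0,0,0,0],[0,0,0,0],[0,0,0,0],[0,0,0,0]]]' 0 20
python3 -m crank '[[[0,0,-1,0],[0,0,-2,0],[0.4,0.4,-4,0],[1.0,1.0,-5.5,0],[1.4,1.5,-6,0],[1.4,1.5,-6,0],[1.4,1.5,-6,0]]]'
python3 - <<'E'
from h import *
s=arm.get_state();p,d=arm.grab_frame("wrist");cv2.imwrite("pics/w4.png",p[:,:,::-1]);np.savez("/tmp/w4.npz",p=p,d=d,s=s)
P=cloud(d,"wrist",s);print(s["eef_pos"])
near=(np.hypot(P[...,0]-.6055,P[...,1]+.2371)<.075)&(d>0)
w=near&(abs(P[...,2]-.107)<.004);Y=P[w]
print("plane",np.linalg.lstsq(np.c_[Y[:,:2]-[.6055,-.2371],np.ones(len(Y))],Y[:,2],rcond=None)[0])
for lo,hi,z in((.103,.111,.107),(.131,.138,.135),(.166,.176,.171)):
    k=near&(P[...,2]>lo)&(P[...,2]<hi);cs,_=cv2.findContours(k.astype(np.uint8),0,1)
    c=cv2.convexHull(max(cs,key=cv2.contourArea))[:,0].astype(float);print(z,k.sum(),np.median(P[k][:,2]),circ(onz(c,z,"wrist",s)))
E
```

```text
t: 15.92
eef_pos: [0.6053, -0.2375, 0.1414]
ee_rot: [3.142, -0.0, -2.808]
force: [0.3, -2.2, 0.1]
width: 0.0217
gripper_force: 3.0
t: 16.68
eef_pos: [0.6052, -0.2375, 0.1416]
ee_rot: [3.142, -0.0, -2.808]
force: [0.4, 0.0, 0.1]
width: 0.0763
gripper_force: 0.0
t: 17.55
eef_pos: [0.5596, -0.2134, 0.2903]
ee_rot: [3.141, -0.001, -2.808]
force: [-0.7, 0.0, -0.4]
width: 0.0873
gripper_force: 0.0
[ 0.55959176 -0.21339607  0.29028428]
plane [0.00041758 0.00062544 0.10680605]
0.107 7642 0.10681536188342367 (array([ 0.60478797, -0.23681818]), np.float64(0.05748990598489488))
0.135 583 0.13455219721392192 (array([ 0.60430927, -0.23677304]), np.float64(0.0216234186405022))
0.171 490 0.17066841707139704 (array([ 0.60410733, -0.23678811]), np.float64(0.010901585644524474))
```

View pics/w4.png

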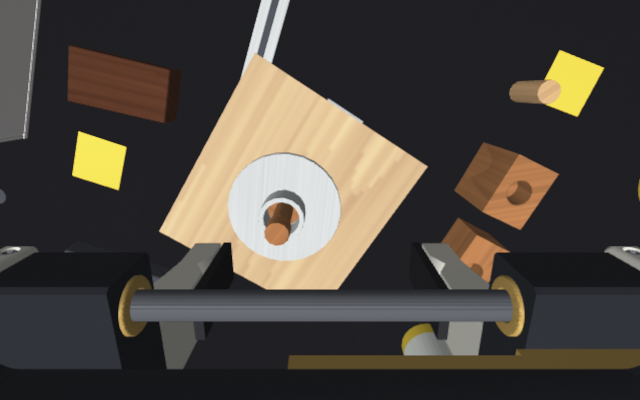

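Picture: the pair sits level in the mouth at (284,207), knob at (277,234), nothing else disturbed.

Run:
```python
from h import *
go([.6047,-.2371,.1125])
```

```text
units [-1.41 -1.49  7.1 ] tcp [ 0.5597 -0.2135  0.29  ]
```

```bash
python3 -m crank '[[[-0.7,-0.75,0.5,0],[-1.4,-1.5,1.5,0],[-1.4,-1.5,3,0],[-1.4,-1.5,4.4,0],[-1.4,-1.5,5.5,0],[-1.4,-1.5,6.3,0],[-1.4,-1.5,6.8,0],[-1.4,-1.5,7.05,0],[-1.4,-1.5,7.1,0],[-1.4,-1.5,7.1,0]]]' 0
python3 -m crank '[[[0,0,0,0],[0,0,0,0],[0,0,0,0],[0,0,0,0],[0,0,0,0],[0,0,0,0],[0,0,0,0],[0,0,0,0]]]' 1 30
```

```text
t: 18.85
eef_pos: [0.6056, -0.2377, 0.1147]
ee_rot: [-3.141, 0.001, -2.808]
force: [-0.3, -0.4, 0.4]
width: 0.0877
gripper_force: 0.0
t: 19.85
eef_pos: [0.6052, -0.2375, 0.1141]
ee_rot: [3.142, 0.0, -2.808]
force: [-0.7, -0.5, 0.4]
width: 0.0429
gripper_force: 30.0
```

```bash
python3 -m crank '[[[0,0,-0.1,0],[0,0,-0.3,0],[0,0,-0.6,0],[0,0,-0.9,0],[0,0,-1.2,0],[0,0,-1.6,0],[0,0,-2,0],[0,0,-2.5,0],[0,0,-3,0],[0,0,-3.5,0],[0,0,-3.8,0],[0,0,-3.8,0]]]' 1 40
python3 -m crank '[[[0,0,-0.2,0],[0,0,-0.2,0],[0,0,-0.2,0],[0,0,-0.2,0]]]'
python3 - <<'E'
from h import *
s=arm.get_state();print(s["force"],s["width"],s["gripper_force"])
o=[]
for n in("wrist","side","top"):
    p,d=arm.grab_frame(n);P=cloud(d,n,s);q=p.astype(int);o.append(p[:,:,::-1])
    near=(d>0)&(np.hypot(P[...,0]-.6055,P[...,1]+.2371)<.07)&(q.max(-1)-q.min(-1)<45)
    w=near&(abs(P[...,2]-.207)<.01);Y=P[w];print(n,len(Y),np.median(Y[:,2]),np.linalg.lstsq(np.c_[Y[:,:2]-[.6055,-.2371],np.ones(len(Y))],Y[:,2],rcond=None)[0])
a=cv2.resize(o[0],(480,300));b=cv2.resize(o[1][80:230,260:460],(400,300),interpolation=3)
cv2.imwrite("pics/m5.png",np.vstack([a,cv2.copyMakeBorder(b,0,0,0,80,0)]))
E
```

```text
t: 21.35
eef_pos: [0.6055, -0.2376, 0.2098]
ee_rot: [-3.141, 0.001, -2.808]
force: [0.6, 0.2, -2.1]
width: 0.043
gripper_force: 40.0
t: 21.85
eef_pos: [0.6051, -0.2375, 0.2138]
ee_rot: [3.141, -0.0, -2.808]
force: [0.3, -0.6, -1.1]
width: 0.0429
gripper_force: 40.0
[ 0.27755057 -0.63653304 -1.07321032] 0.04294049100095249 39.999573016539216
wrist 20217 0.2066290887375372 [0.00636751 0.00229763 0.20697023]
side 574 0.2085773682835277 [ 0.01145058 -0.02879339  0.20878594]
top 170 0.2065160409902571 [-0.01249823 -0.00179506  0.20584776]
```

View pics/m5.png

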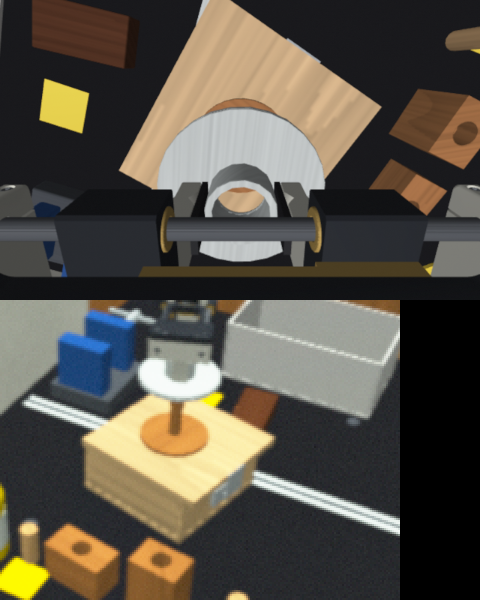

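Picture: the outer lid is held level 100 mm up at (180,378), the brown inner lid sits flat in the mouth at (173,433), and the bystanders are in place.

```bash
python3 -c "
from station import arm
print(arm.job_done())"
```

```text
the job is handed in; nothing more can be done
None
```

The job is handed in: the hopper lid is snapped shut, the inner lid sits flat in the mouth, and the outer lid is held level about 100 mm above its seat, clear of the knob, at about 22 s on the clock.

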